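# Clear the meter off the parts bin and stand the big capacitor inside

## Task

The multimeter has been left lying across the deep orange parts bin: lift it off and set it down gently, flat and face up, in the middle of the blue mat. Then take the big blue capacitor can and stand it upright inside the orange bin; the bin's false floor may be at any height, so lower the can slowly until you feel it touch down before letting go, neither dropping it nor pressing it hard, and never let it tip over. Leave the other things on the bench where they are.

Things in the scene. Friction and masses are not known exactly. Their poses are not given: they have to be found in the camera images.
- bin: Orange open bin, fixed: outside 125 mm (its x) by 170 mm (its y), 130 mm high, walls 5 mm (mouth 115 by 160). Origin: centre of its underside on the bench; z up. A flat grey false floor fills the whole bottom; its top lies 30 to 80 mm above the bench, different every time and not reported; it is lightly sprung (gives 1 mm per 4 N).
- meter: Multimeter, teal case, black face, grey dial, pale display: 175 mm long (its x), 66 mm wide (its y), 36 mm thick (central dial, 38 mm across, to 45 mm), 0.25 to 0.5 kg. Origin: centre of its underside; z out of its face. Starts face up on the bin's rims, its length roughly along the bin's short side, within about 15 mm of the bin's centre.
- mat: Blue rectangular mat fixed to the bench, 220 mm (its x) by 150 mm (its y), 3 mm thick. Origin at the centre of its underside.
- cap: Big capacitor can, blue sleeve with two silver bands and a domed top, 58 mm diameter, 105 mm tall (straight side up to 90 mm), 0.28 to 0.56 kg, standing upright on the bench. Origin at the centre of its underside; z along its axis, up.
- spool: Bystander: solder spool standing on end, 60 mm diameter, 50 mm high. Origin at the centre of its underside.
- driver: Bystander: screwdriver with a red handle lying on the bench, 180 mm long along its x. Origin at the underside near its middle.
- spray: Bystander: red spray can with a paper label, upright, 52 mm diameter, 150 mm high. Origin at the centre of its underside.
- heatsink: Bystander: dark finned heat sink, 60 by 90 mm (x, y), 36 mm high, fins up. Origin at the centre of its underside.
- tape: Bystander: yellow tape roll lying flat, 90 mm diameter, 24 mm high. Origin at the centre of its underside.
Mind the look-alikes: they are no part of the job. Of the things that look like the cap, the largest one is meant.

How it is judged:
By the outcome, as a careful person would: the job done as asked, in the order asked, and still so for the second after the job is handed in, with the robot touching nothing.
It also fails if it takes over 64 s, if anything falls off the work surface, if the arm or the gripper's body presses on something with over 40 N, if the wrist force passes 120 N, or if a joint passes its speed limit or range.

## Robot

A 6-joint arm with a two-finger parallel gripper is mounted at the origin on the work surface. World frame = base frame: x ahead of the robot, y to its left, z up, the work surface at z = 0. Lengths are in m, angles in rad, forces in N, time in s.
With the tool pointing down it reaches from about 0.35 to 0.975 m from the base axis. Payload 4.9 kg.
Tool frame: the origin (TCP) lies at the very end of the fingers, on their centre line; the grasp point (between the pads) lies 19 mm behind it (ctrl.pinch_z is the distance from the TCP to the grasp point, in m); z points along the fingers, y is the direction in which the jaws open and shut (so a half turn about z gives the same grasp; the last joint's range is limited). The gripper opens to 85 mm and grips with 20 to 120 N. Pads are 22 mm wide; open, the fingers measure 114 mm over their backs; the gripper's body (76 mm by 85 mm) begins 54 mm behind the grasp point. The pads swing forward as they close: fully open they stand 13 mm farther back than shut.
Start: joints at [0.995, 0.053, 1.613, -0, 1.476, -0.119], TCP at [0.276, 0.561, 0.231] pointing down, gripper open.
Joint ranges: [-3.01, 3.01], [-1.01, 2.22], [0.06, 2.58], [-1.02, 4.17], [0.09, 2.62], [-3.14, 3.14]. Speed limits (rad/s): [2.57, 2.57, 3.14, 3.14, 3.14, 3.14].

## Interface

Orientations are given as a rotation vector (axis times angle).
In Python, from station import ctrl gives the robot as it stands.
- The arm moves only by the tool carry_out, never from a script. Its argument "series" is a list of rows, each a list of 7 numbers: the shift along the world's x, y, z each as a share of 0.025 m, from -1 to 1, then the turn, a rotation vector about the world's x, y, z each as a share of 0.1 rad, from -1 to 1, then the opening, from 0 (shut) to 1 (fully open). A call has 1 to 12 rows; each row shifts and turns the commanded pose from where the row before left it; what a row does not reach is not made up. A row lasts 1/10 s, in which the tool goes at most 50 mm and 8.59 degrees, less where a joint would pass 70% of its speed; a pose out of reach is approached as far as the arm can. A call with a number of a shift or a turn outside -1 to 1 is refused whole. A call with a gripper value outside its range is refused whole. The fingers move at their own pace and stop on an object; "grip_force" is the grip in N (left out, the last holds). Time passes only in rows, so rows that do not move let the fingers close. It gives the time, the measured TCP pose, the force and the opening at its end, in the units of the state.
- ctrl.get_obs(): the state, without advancing time (a new reading comes with each control period).
- ctrl.get_image(name): name is "side" or "top" or "wrist"; returns a dict with "frame" (384x512x3 uint8, blue, green, red), "fx", "fy", "cx", "cy" (pixels), "k1" (the pictures are not rectified: a ray, as slopes to the right and down, at radius r is drawn at 1 + k1 r^2 times it, then the intrinsics apply), "R" (3x3) and "t" (3): a world point X has camera coordinates R X + t; the wrist camera has in their place "hand_eye" (4x4, takes a point from camera to tool coordinates, whose origin is the TCP and whose axes are the flange's). Camera axes: x right, y down, z forward; pixel columns grow to the right and rows downward; lengths in m; the calibration is good to about 2 mm. A picture is of the moment at which its call begins: read the wrist's pose just before it. There is no depth.
- ctrl.finish_job(): hands the job in, once; it reports no verdict.
Trained networks look in a picture, given as the dict that the camera call returned (one of the last four; its "shot" number tells which), for a name from the list of things; names that differ only in an ending like _2 or _b are one class to them, and where a whole thing is asked for, a point or a joint stands for the part that bears it (a point fixed in the world has none). Each returns a list of dicts, best first, with "p" (0 to 1); they miss things now and then, are a little off and sometimes report something else, mostly with a low value. They report only what shows in the picture. A call takes as long as a camera call. They do not tell look-alikes from the thing itself.
- ctrl.trace(picture, name): "mask" (384x512 bool, what is visible of it) and "rect" ([left, top, width, height] as shares, 0 to 1, of the picture: columns of its width, rows of its height, round what is visible of it).
- ctrl.mark_of(picture, name): "position" ([column, row] as shares, 0 to 1, of the picture: columns of its width, rows of its height: a listed point, or the origin of a listed thing).
The state is a dict: "t": time; "q": joint angles; "dq": joint speeds; "effort": joint torques, N m; "tool_pos": TCP position; "tool_rot": TCP orientation; "contact_force": force on the tool from outside, world axes, zero at the start; "wrist_torque": the same for the moment, N m; "opening": finger opening in m.
Only numpy, scipy, OpenCV 4.12 (cv2) and the standard library are available. Lean on these libraries where they do the work, as an engineer would, in place of code of your own. Each camera call takes 0.05 s, during which the arm holds its last target.

## Working session

There is one attempt and no reset: what is moved stays moved. The work goes in short steps, Python scripts to look and compute and a tool call to move; the robot and the scene stay as the last step left them, time stands still between calls to the robot, and variables do not carry over. Pictures are saved under pics/ and viewed, and the job is handed in when it is done.

Besides the shell and the picture viewer there is one more tool, called after "Call:" as a command line: name --pt "numbers of a row" for each row, then --argument value for the rest. carry_out: Moves the arm, as the interface text tells. Shift numbers are shares of 0.025 m and turn numbers shares of 0.1 rad, none past 1 either way. Its arguments: {"type":"object","properties":{"series":{"type":"array"},"grip_force":{"type":"number"}},"required":["series"]}

```bash
ls; mkdir -p pics; cat > h.py <<'E'
import numpy as np, cv2, pickle
from station import ctrl
from scipy.spatial.transform import Rotation as R_
def cam(im, obs=None):
    K=np.array([[im['fx'],0,im['cx']],[0,im['fy'],im['cy']],[0,0,1.]])
    if 'R' in im: return K,im['k1'],np.array(im['R']),np.array(im['t'])
    T=np.eye(4);T[:3,:3]=R_.from_rotvec(obs['tool_rot']).as_matrix();T[:3,3]=obs['tool_pos']
    C=np.linalg.inv(T@np.array(im['hand_eye'])); return K,im['k1'],C[:3,:3],C[:3,3]
def proj(c,X):
    K,k1,R,t=c
    p=(R@np.atleast_2d(X).T).T+t; s=p[:,:2]/p[:,2:]; r2=(s**2).sum(1,keepdims=True)
    s=s*(1+k1*r2); return s*[K[0,0],K[1,1]]+[K[0,2],K[1,2]]
def onz(c,uv,z):
    K,k1,R,t=c
    uv=np.atleast_2d(uv).astype(float)
    s=cv2.undistortPoints(uv[:,None,:],K,np.array([k1,0,0,0.]))[:,0]
    d=np.c_[s,np.ones(len(s))]@R; o=-R.T@t
    return o+d*((z-o[2])/d[:,2])[:,None]
E
python3 - <<'E'
from h import *
o=ctrl.get_obs();print(o)
for n in ['top','side','wrist']:
    o=ctrl.get_obs(); im=ctrl.get_image(n); cv2.imwrite(f'pics/{n}0.png',im['frame'])
    c=cam(im,o); pickle.dump((im,c),open(n+'0.pkl','wb'))
    print(n,c[0][0,0],c[1],-c[2].T@c[3])
    for name in ['bin','meter','mat','cap','spool','driver','spray','heatsink','tape']:
        for d in ctrl.trace(im,name):
            r=np.array(d['rect'])*[512,384,512,384]; print(name,round(d['p'],2),r.round(0),end=' | ')
        for d in ctrl.mark_of(im,name):
            uv=np.array(d['position'])*[512,384]; print('mark',round(d['p'],2),uv.round(1),onz(c,uv,0.13 if name=='meter' else 0)[0].round(3),end='; ')
        print()
E
```

```text
pics
{'t': 0.0, 'q': array([ 9.95009185e-01,  5.33235033e-02,  1.61431619e+00,  2.71471045e-05,
        1.47598830e+00, -1.19001689e-01]), 'dq': array([-0.00082613,  0.00016537,  0.00024529,  0.00085247, -0.0011247 ,
        0.00069926]), 'effort': array([-3.35508130e-04, -3.93697643e+01, -3.70170343e+01, -1.83739094e-04,
        6.97254945e-03, -1.14392984e-05]), 'tool_pos': array([0.27531514, 0.56039426, 0.23007044]), 'tool_rot': array([-7.11136170e-01, -3.05930840e+00,  2.99098068e-03]), 'contact_force': array([ 0.43041516, -0.49322126,  0.03903794]), 'wrist_torque': array([-0.00342464, -0.00426323, -0.02087731]), 'opening': 0.08525351238913907}
top 443.7360067269153 0.026216344093743647 [0.38702667 0.01932886 1.36602233]
bin 0.74 [327. 172.  70.  50.] | mark 0.9 [351.9 205.7] [ 0.523 -0.287  0.   ]; mark 0.59 [113.4 174.4] [0.63  0.452 0.   ]; mark 0.5 [253.3 188. ] [0.582 0.018 0.   ]; 
meter 0.64 [354. 164.  32.  64.] | meter 0.47 [ 97. 160.  32.  30.] | meter 0.36 [327. 174.  71.  48.] | 
mat 0.84 [227. 156.  51.  71.] | mark 0.69 [256.9 189.1] [0.579 0.007 0.   ]; 
cap 0.79 [
[... 1301 characters left out ...]
 [158. 198.  21.  29.] | mark 0.88 [164.4 219.7] [0.338 0.13  0.   ]; 
driver 0.62 [299. 174.  29.  14.] | mark 0.62 [256.3 211.5] [0.568 0.004 0.   ]; mark 0.61 [299.5 188.8] [0.748 0.023 0.   ]; 
spray 0.95 [394. 231.  38.  72.] | mark 0.97 [406.6 291. ] [ 0.647 -0.46   0.   ]; 
heatsink 0.73 [203. 240.  37.  43.] | mark 0.94 [222.4 268.2] [ 0.362 -0.142  0.   ]; 
tape 0.45 [187. 141.  25.  14.] | mark 0.45 [195.3 150.6] [0.625 0.476 0.   ]; mark 0.16 [300.3 184.7] [0.767 0.041 0.   ]; 
wrist 319.3833978473577 -0.027185915983234138 [0.20612526 0.59497266 0.37425867]



cap 0.84 [147. 325.  19.  27.] | mark 0.6 [154.3 337.1] [0.456 0.312 0.   ]; 
mark 0.46 [ 11.5 329.8] [0.354 0.126 0.   ];
```

```bash
python3 - <<'E'
import cv2
a=cv2.imread('pics/top0.png')[90:290,70:450]; cv2.imwrite('pics/top0z.png',cv2.resize(a,None,fx=2.1,fy=2.1,interpolation=cv2.INTER_CUBIC))
a=cv2.imread('pics/side0.png')[130:320,140:440]; cv2.imwrite('pics/side0z.png',cv2.resize(a,None,fx=2.6,fy=2.6,interpolation=cv2.INTER_CUBIC))
E
```

```text
(no output)
```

View pics/top0z.png

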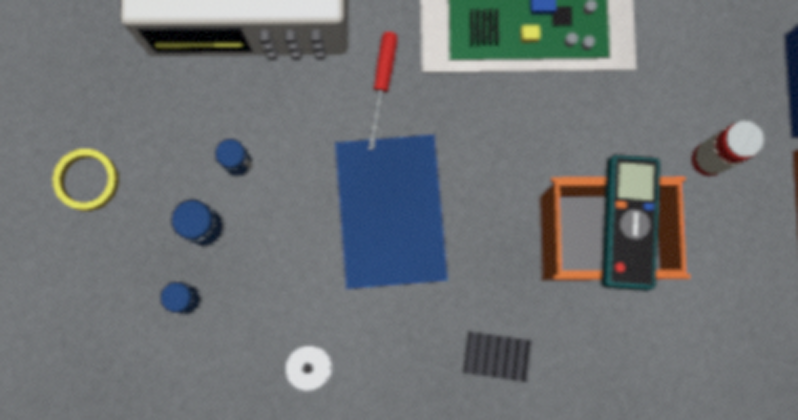

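View pics/side0z.png

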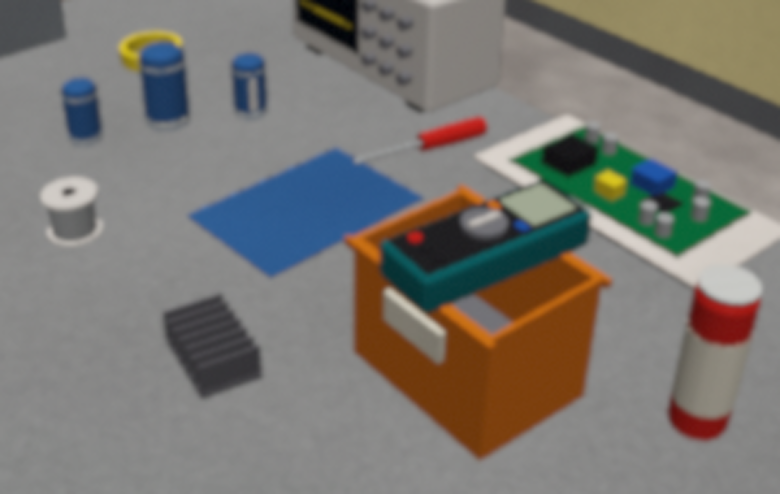

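The large can is the middle of the three blue cylinders, at about (0.556, 0.28). The screwdriver tip touches the mat's far edge, and the meter lies across the bin. Next I'll fit poses.

```bash
cat >> h.py <<'E'
from scipy.optimize import minimize
def box(l,w,z0,z1): return np.array([[sx*l/2,sy*w/2,z] for sx in(-1,1) for sy in(-1,1) for z in(z0,z1)])
def cyl(r,z0,z1):
    a=np.linspace(0,2*np.pi,40); return np.vstack([np.c_[r*np.cos(a),r*np.sin(a),0*a+z] for z in (z0,z1)])
def sil(c,P,x,y,yaw,S=4):
    Rz=R_.from_euler('z',yaw).as_matrix(); uv=proj(c,P@Rz.T+[x,y,0])
    m=np.zeros((384,512),np.uint8); h=cv2.convexHull(np.round((uv)*256).astype(np.int32))
    M=np.zeros((384*S,512*S),np.uint8); cv2.fillConvexPoly(M,np.round((uv[cv2.convexHull(uv.astype(np.float32),returnPoints=False)[:,0]]+.5)*S*16).astype(np.int32),255,shift=4)
    return cv2.resize(M,(512,384),interpolation=cv2.INTER_AREA)/255.
def fit(views,P,x0,useyaw=True):
    # views: list (cam, softmask)
    def f(v):
        e=0
        for c,m in views: e+=np.abs(sil(c,P,v[0],v[1],v[2]*1 if useyaw else 0)-m).sum()/m.sum()
        return e
    best=None
    s=np.array([[0,0,0],[.02,0,0],[0,.02,0],[0,0,.15]])+np.array(x0)
    r=minimize(f,x0,method='Nelder-Mead',options=dict(initial_simplex=s,maxiter=150,xatol=2e-4)); return r.x,r.fun
E
cat > fit0.py <<'E'
from h import *
(it,ct)=pickle.load(open('top0.pkl','rb'));(is_,cs)=pickle.load(open('side0.pkl','rb'))
def hsv(im): return cv2.cvtColor(im['frame'],cv2.COLOR_BGR2HSV).astype(int)
for n,im in (('t',it),('s',is_)):
    h=hsv(im)
    for nm,(u,v) in {'meter':(342+30,195),'mat':(252,190)}.items():
        pass
ht,hs=hsv(it),hsv(is_)
def reg(m,r):
    o=np.zeros_like(m);l,t,w,h=r;o[t:t+h,l:l+w]=m[t:t+h,l:l+w]; return o.astype(float)
blue=lambda h:(h[...,0]>95)&(h[...,0]<125)&(h[...,1]>110)
mt=reg(blue(ht),(220,150,70,85)); ms=reg(blue(hs),(205,180,110,62))
P=box(.22,.15,0.0,.003)
print('mat top',fit([(ct,mt)],P,[.575,.01,0.05])); print('mat side',fit([(cs,ms)],P,[.575,.01,0.05])); print('mat',fit([(ct,mt),(cs,ms)],P,[.575,.01,0.05]))
ct_=reg(blue(ht),(145,175,40,40)); cs_=reg(blue(hs)|((hs[...,1]<60)&(hs[...,2]>140)),(188,140,30,45))
P=np.vstack([cyl(.029,0,.09),cyl(.015,.102,.105)])
print('cap top',fit([(ct,ct_)],P,[.556,.27,0],False),ct_.sum()); print('cap side',fit([(cs,cs_)],P,[.556,.27,0],False),cs_.sum())
org=lambda h:((h[...,0]<16)&(h[...,1]>150))
tr=[d['mask'] for d in ctrl.trace(ctrl.get_image('top'),'meter')][:1]
tsd=[d['mask'] for d in ctrl.trace(ctrl.get_image('side'),'meter')][:1]
P=box(.175,.066,.13,.166)
if tr: print('meter top',fit([(ct,tr[0].astype(float))],P,[.53,-.3,0]))
if tsd: print('meter side',fit([(cs,tsd[0].astype(float))],P,[.53,-.3,0]))
if tr and tsd: print('meter',fit([(ct,tr[0].astype(float)),(cs,tsd[0].astype(float))],P,[.53,-.3,0]))
m=reg(org(ht),(325,160,80,75)); 
m=cv2.morphologyEx(m.astype(np.uint8),cv2.MORPH_OPEN,np.ones((2,2)))
hull=cv2.convexHull(cv2.findNonZero(m)); M=np.zeros_like(m); cv2.fillConvexPoly(M,hull,1)
print('bin top',fit([(ct,M.astype(float))],box(.125,.17,0,.13),[.525,-.3,0]),M.sum())
ov=it['frame'].copy(); ov[mt>0]=(0,255,255); ov[ct_>0]=(0,0,255); ov[M>0]=ov[M>0]//2+[60,0,60]; ov[tr[0]]=(0,255,0)
cv2.imwrite('pics/ov.png',cv2.resize(ov[130:250,130:420],None,fx=2.7,fy=2.7))
ov=is_['frame'].copy(); ov[ms>0]=(0,255,255); ov[cs_>0]=(0,0,255); ov[tsd[0]]=(0,255,0)
cv2.imwrite('pics/ovs.png',cv2.resize(ov[130:320,140:440],None,fx=2.6,fy=2.6))
E
python3 fit0.py
```

```text
mat top (array([0.57609857, 0.01106644, 0.06301563]), np.float64(0.05264766029111031))
mat side (array([0.5787867 , 0.01403141, 0.08028349]), np.float64(0.09586475012472584))
mat (array([0.57660644, 0.01165392, 0.0665203 ]), np.float64(0.15495789582558397))
cap top (array([ 0.55543173,  0.28439286, -0.09028244]), np.float64(0.441035499166987)) 306.0
cap side (array([ 0.57083672,  0.31100207, -0.28745135]), np.float64(0.6391565671494729)) 398.0
meter top (array([ 0.53517707, -0.30428433, -0.0721068 ]), np.float64(0.07290680978273663))
meter side (array([ 0.53964649, -0.3026717 , -0.06111305]), np.float64(0.09517744151794164))
meter (array([ 0.53585611, -0.30435316, -0.07118965]), np.float64(0.18060363490265402))
bin top (array([ 0.53295126, -0.29926268, -0.0117081 ]), np.float64(0.02910727221383231)) 3194
```

View pics/ov.png

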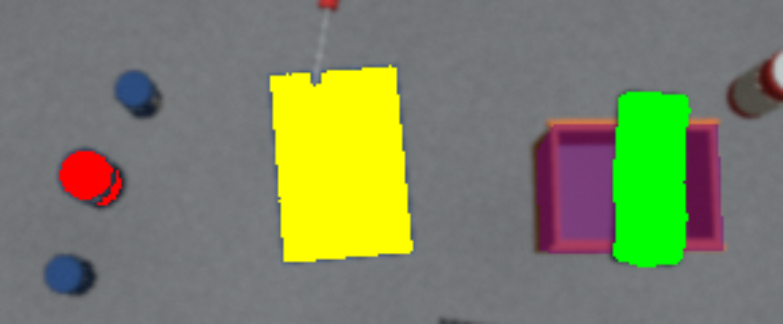

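View pics/ovs.png

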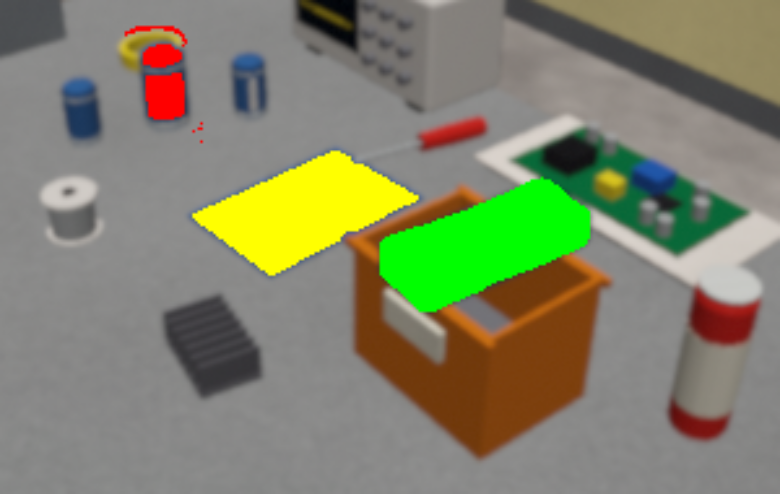

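Call:
carry_out --pt "0.5 -0.6 0.2 0 0 0.32 1" --pt "0.5 -1 0.2 0 0 0.32 1" --pt "0.5 -1 0.2 0 0 0.32 1" --pt "0.5 -1 0.2 0 0 0.32 1" --pt "0.5 -1 0.2 0 0 0.32 1" --pt "0.5 -1 0.2 0 0 0.32 1" --pt "0.5 -1 0.2 0 0 0.32 1" --pt "0.5 -1 0.2 0 0 0.32 1" --pt "0.5 -1 0.2 0 0 0.32 1" --pt "0.5 -1 0.2 0 0 0.32 1" --pt "0.5 -1 0.2 0 0 0.32 1" --pt "0.5 -1 0.2 0 0 0.32 1"

```text
t: 4.25
tool_pos: [0.426, 0.2698, 0.2917]
tool_rot: [0.112, 3.139, 0.0]
contact_force: [0.7, 0.5, 0.1]
opening: 0.0857
```

Call:
carry_out --pt "0.3 -1 0 0 0 0 1" --pt "0.3 -1 0 0 0 0 1" --pt "0.3 -1 0 0 0 0 1" --pt "0.3 -1 0 0 0 0 1" --pt "0.3 -1 0 0 0 0 1" --pt "0.3 -1 0 0 0 0 1" --pt "0.3 -1 0 0 0 0 1" --pt "0.3 -1 0 0 0 0 1" --pt "0.3 -1 0 0 0 0 1" --pt "0.3 -1 0 0 0 0 1" --pt "0.3 -1 0 0 0 0 1" --pt "0.3 -1 0 0 0 0 1"

```text
t: 5.45
tool_pos: [0.5159, -0.0302, 0.2915]
tool_rot: [0.114, 3.139, -0.0]
contact_force: [-0.2, -0.3, -0.7]
opening: 0.0853
```

Call:
carry_out --pt "0.1 -1 0 0 0 0 1" --pt "0.1 -1 0 0 0 0 1" --pt "0.1 -1 0 0 0 0 1" --pt "0.1 -1 0 0 0 0 1" --pt "0.1 -1 0 0 0 0 1" --pt "0.1 -1 0 0 0 0 1" --pt "0.1 -1 0 0 0 0 1" --pt "0.1 -1 0 0 0 0 1" --pt "0 -1 0 0 0 0 1" --pt "0 -1 0 0 0 0 1" --pt "0 -0.9 0 0 0 0 1" --pt "0 0 0 0 0 0 1"

```text
t: 6.65
tool_pos: [0.5352, -0.3038, 0.2909]
tool_rot: [-0.119, -3.139, 0.001]
contact_force: [0.7, -0.1, -0.6]
opening: 0.085
```

```bash
python3 - <<'E'
from h import *
o=ctrl.get_obs(); im=ctrl.get_image('wrist'); c=cam(im,o); pickle.dump((im,c,o),open('wrist1.pkl','wb'))
print(o['tool_pos'],o['tool_rot'],-c[2].T@c[3])
f=im['frame'].copy()
tr=ctrl.trace(im,'meter'); P=box(.175,.066,.13,.166)
for d in tr[:1]: print(d['p'],np.array(d['rect'])*[512,384,512,384],fit([(c,d['mask'].astype(float))],P,[.536,-.304,-.07]))
def draw(x,y,yaw,P,col):
    Rz=R_.from_euler('z',yaw).as_matrix(); uv=proj(c,P@Rz.T+[x,y,0])
    for i in range(8):
        for j in range(i):
            if (abs(P[i]-P[j])>1e-6).sum()==1: cv2.line(f,tuple(map(int,uv[i])),tuple(map(int,uv[j])),col,1)
draw(.536,-.304,-.071,P,(0,0,255)); draw(.533,-.299,-.012,box(.125,.17,0,.13),(255,255,0))
cv2.imwrite('pics/w1.png',cv2.resize(f,None,fx=1.5,fy=1.5))
E
```

```text
[ 0.5352423  -0.30382467  0.29091392] [-1.18815022e-01 -3.13876404e+00  5.27222705e-04] [ 0.45801411 -0.29827126  0.43389867]
0.7 [216.4224  78.7968  77.0048 187.392 ] (array([ 0.53776077, -0.30601027, -0.08579531]), np.float64(0.04022064722816778))
```

View pics/w1.png

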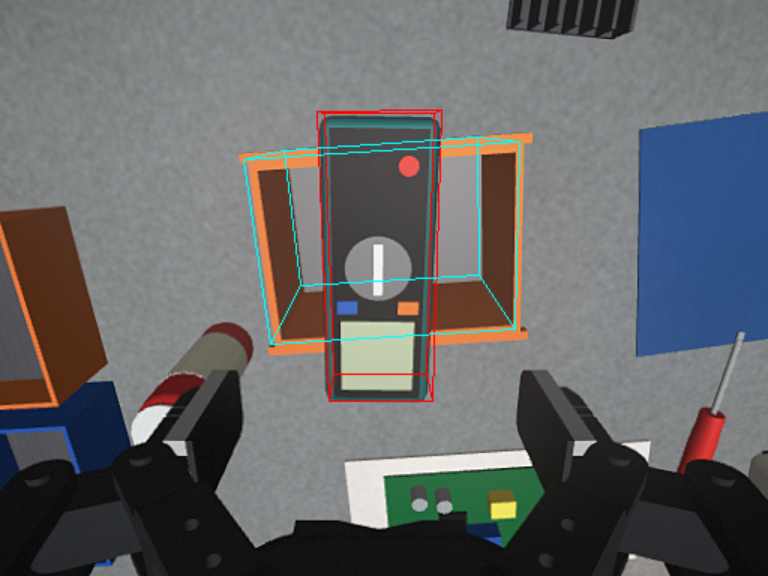

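```bash
python3 - <<'E'
from h import *
print(ctrl.pinch_z)
im,c,o=pickle.load(open('wrist1.pkl','rb'))
T=R_.from_rotvec(o['tool_rot']).as_matrix()
for d in (0,-.006,-.013,-.019,-.032):
  print(d,proj(c,np.array([[x,s*.0427,d] for s in(1,-1) for x in (-.011,.011)])@T.T+o['tool_pos']).round(0).tolist())
cv2.imwrite('pics/w1f.png',cv2.resize(im['frame'][220:384,60:450],None,fx=2,fy=2))
E
```

```text
0.0187
0 [[337.0, 267.0], [341.0, 228.0], [170.0, 267.0], [167.0, 228.0]]
-0.006 [[340.0, 274.0], [344.0, 234.0], [167.0, 274.0], [163.0, 234.0]]
-0.013 [[344.0, 282.0], [348.0, 240.0], [164.0, 282.0], [159.0, 240.0]]
-0.019 [[347.0, 290.0], [352.0, 247.0], [160.0, 290.0], [156.0, 247.0]]
-0.032 [[356.0, 309.0], [362.0, 262.0], [152.0, 309.0], [146.0, 263.0]]
```

View pics/w1f.png

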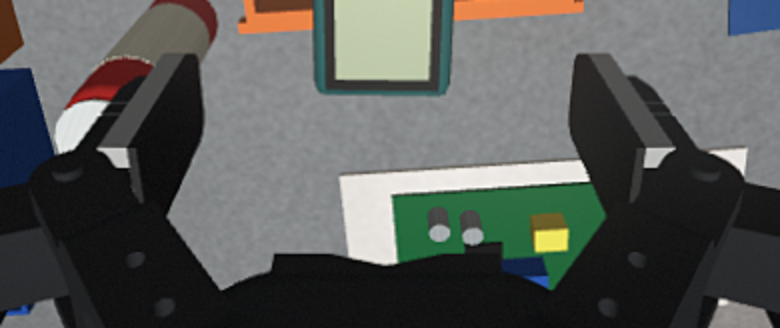

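Call:
carry_out --pt "0.08 -0.07 -0.8 0 0 -0.05 1" --pt "0 0 -1 0 0 0 1" --pt "0 0 -1 0 0 0 1" --pt "0 0 -1 0 0 0 1" --pt "0 0 -0.8 0 0 0 1" --pt "0 0 -0.6 0 0 0 1" --pt "0 0 -0.5 0 0 0 1" --pt "0 0 -0.4 0 0 0 1" --pt "0 0 -0.34 0 0 0 1" --pt "0 0 0 0 0 0 1" --grip_force 45

```text
t: 7.75
tool_pos: [0.5372, -0.3029, 0.1291]
tool_rot: [-0.122, -3.138, -0.002]
contact_force: [-0.6, 0.2, -0.7]
opening: 0.0852
```

Call:
carry_out --pt "0 0 0 0 0 0 0.75" --pt "0 0 0 0 0 0 0.6" --pt "0 0 0 0 0 0 0.5" --pt "0 0 0 0 0 0 0.5" --pt "0 0 0 0 0 0 0.4" --pt "0 0 0 0 0 0 0.4" --grip_force 45

```text
t: 8.35
tool_pos: [0.5383, -0.304, 0.1317]
tool_rot: [0.122, 3.137, -0.003]
contact_force: [0.1, -1.5, 5.5]
opening: 0.0658
```

Call:
carry_out --pt "0 0 0.2 0 0 0 0.3" --pt "0 0 0.3 0 0 0 0.3" --pt "0 0 0.5 0 0 0 0.3" --pt "0 0 0.7 0 0 0 0.3" --pt "0 0 0.7 0 0 0 0.3" --pt "0 0 0 0 0 0 0.3"

```text
t: 8.95
tool_pos: [0.5397, -0.3047, 0.1956]
tool_rot: [0.122, 3.132, -0.007]
contact_force: [0.8, 0.4, -2.4]
opening: 0.0651
```

```bash
python3 - <<'E'
from h import *
o=ctrl.get_obs(); im=ctrl.get_image('wrist'); c=cam(im,o); print(o['tool_pos'],o['tool_rot'],o['wrist_torque'],o['contact_force'])
im2=ctrl.get_image('side'); cv2.imwrite('pics/c2.png',np.hstack([im['frame'][:300],im2['frame'][84:]])[:,::1][:, :1024] if 0 else np.vstack([cv2.resize(im['frame'],(400,300)),cv2.resize(im2['frame'][130:320,200:440],(400,300))]).reshape(2,300,400,3).transpose(1,0,2,3).reshape(300,800,3))
E
```

```text
[ 0.53967364 -0.30474261  0.19556441] [ 0.12179881  3.13248916 -0.00702249] [-0.02480681 -0.01441733  0.00154224] [ 0.77239341  0.37891084 -2.39768447]
```

View pics/c2.png

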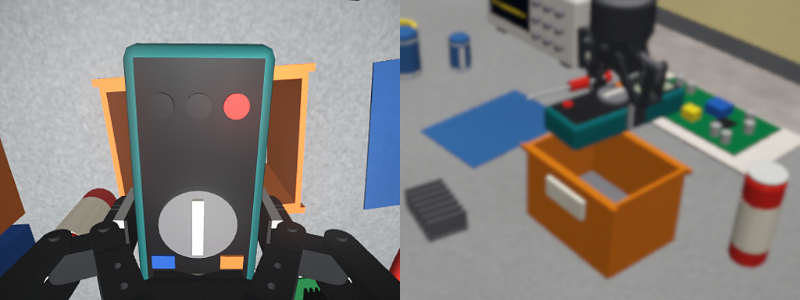

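Call:
carry_out --pt "0 0.3 0.3 0 0 0 0.3" --pt "0.15 0.6 0.2 0 0 0.15 0.3" --pt "0.15 0.9 0 0 0 0.15 0.3" --pt "0.15 1 0 0 0 0.15 0.3" --pt "0.15 1 0 0 0 0.15 0.3" --pt "0.15 1 0 0 0 0.15 0.3" --pt "0.15 1 0 0 0 0.15 0.3" --pt "0.15 1 0 0 0 0.15 0.3" --pt "0.15 1 0 0 0 0.15 0.3" --pt "0.15 1 0 0 0 0.15 0.3" --pt "0.15 1 0 0 0 0.15 0.3" --pt "0 1 0 0 0 0.1 0.3"

```text
t: 10.25
tool_pos: [0.575, -0.031, 0.2028]
tool_rot: [0.132, -3.139, -0.001]
contact_force: [-0.3, -1.2, -4.1]
opening: 0.0654
```

Call:
carry_out --pt "0 0.9 -0.2 0 0 0 0.3" --pt "0 0.6 -0.6 0 0 0 0.3" --pt "0 0.3 -1 0 0 0 0.3" --pt "0 0 -1 0 0 0 0.3" --pt "0 0 -0.8 0 0 0 0.3" --pt "0 0 -0.6 0 0 0 0.3" --pt "0 0 -0.4 0 0 0 0.3" --pt "0 0 0 0 0 0 0.3" --pt "0 0 0 0 0 0 0.3"

```text
t: 11.15
tool_pos: [0.5757, 0.0116, 0.0884]
tool_rot: [-0.129, 3.138, -0.0]
contact_force: [0.5, 0.6, -3.5]
opening: 0.0652
```

```bash
python3 - <<'E'
from h import *
o=ctrl.get_obs(); print(o['tool_pos'],o['tool_rot'],o['wrist_torque'],o['contact_force'])
im=ctrl.get_image('wrist');im2=ctrl.get_image('side'); im3=ctrl.get_image('top')
for n,i in (('w',im),('s',im2),('t',im3)): pickle.dump((i,cam(i,o)),open(n+'3.pkl','wb'))
cv2.imwrite('pics/c3.png',np.hstack([cv2.resize(im['frame'],(400,300)),cv2.resize(im2['frame'][150:270,190:350],(400,300))]))
cv2.imwrite('pics/c3t.png',cv2.resize(im3['frame'][130:250,190:350],(640,480)))
E
```

```text
[0.57566056 0.01159834 0.08842128] [-1.28937099e-01  3.13794765e+00 -2.46360648e-04] [ 0.05512021 -0.01731685 -0.01219905] [ 0.46071157  0.56569121 -3.4839847 ]
```

View pics/c3.png

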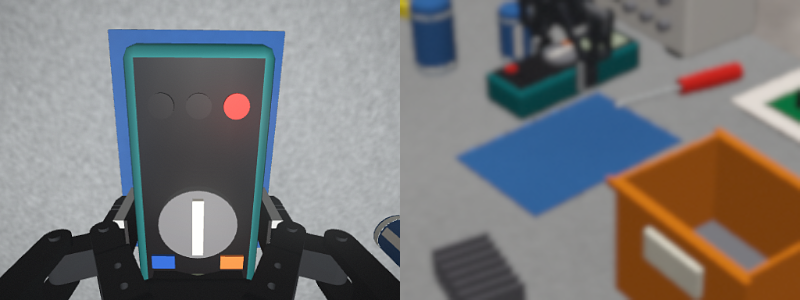

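View pics/c3t.png

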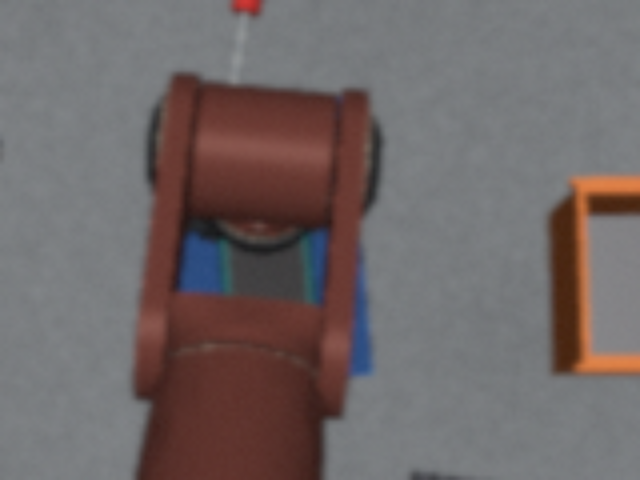

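```bash
python3 - <<'E'
from h import *
im,c=pickle.load(open('w3.pkl','rb'))
h=cv2.cvtColor(im['frame'],cv2.COLOR_BGR2HSV).astype(int)
b=(h[...,0]>100)&(h[...,0]<125)&(h[...,1]>90)
for r in (42,60,90,120,150,180,210,230):
    x=np.where(b[r,:390])[0]; t=np.where((h[r,:,0]>80)&(h[r,:,0]<97)&(h[r,:,1]>80))[0]
    print(r,x.min(),x.max(), onz(c,[[x.min(),r],[x.max(),r]],.003)[:,:2].round(4).tolist(), (t.min(),t.max()) if len(t) else '')
for u in (150,200,250,300,350):
    x=np.where(b[:,u])[0]; 
    if len(x): print(u,x.min(),onz(c,[u,x.min()],.003)[0,:2].round(4))
cv2.imwrite('pics/w3.png',cv2.resize(im['frame'],(800,600)))
E
```

```text
42 139 364 [[0.4766, -0.0724], [0.4646, 0.0755]] 
60 140 362 [[0.4878, -0.072], [0.4757, 0.0762]] (np.int64(164), np.int64(342))
90 142 359 [[0.5071, -0.071], [0.495, 0.0776]] (np.int64(159), np.int64(349))
120 145 356 [[0.5273, -0.0693], [0.5152, 0.0791]] (np.int64(162), np.int64(347))
150 148 353 [[0.5487, -0.0675], [0.5366, 0.0807]] (np.int64(164), np.int64(344))
180 151 350 [[0.5713, -0.0656], [0.5592, 0.0825]] (np.int64(166), np.int64(341))
210 153 346 [[0.5954, -0.0645], [0.5832, 0.0836]] (np.int64(169), np.int64(338))
230 155 344 [[0.6122, -0.0632], [0.6001, 0.0849]] (np.int64(170), np.int64(336))
150 38 [ 0.4736 -0.0651]
200 38 [ 0.4712 -0.0323]
250 38 [4.686e-01 4.000e-04]
300 39 [0.4664 0.0332]
350 40 [0.4642 0.0661]
```

View pics/w3.png

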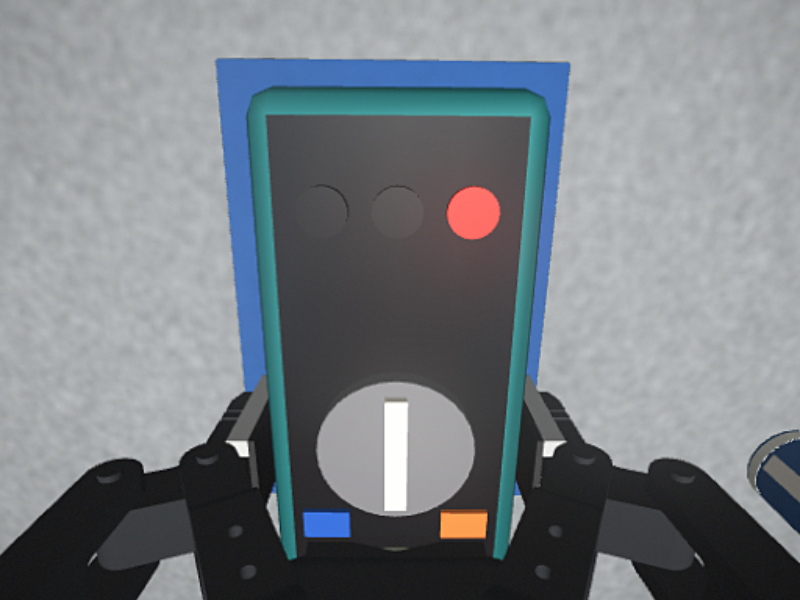

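```bash
python3 - <<'E'
from h import *
im,c=pickle.load(open('w3.pkl','rb'))
for z in (.088,.094,.124,.13): print(z,onz(c,[[255,56],[255,74]],z)[:,:2].round(4).tolist())
o=ctrl.get_obs();print(-c[2].T@c[3],o['tool_pos'],R_.from_rotvec(o['tool_rot']).as_matrix()[:,2])
for y in (-.033,.033):
  for x in(-.0875,.0875):
    p=np.array([.5757,.0116,.0894])+R_.from_euler('z',.08).as_matrix()@[x-.001,y,0]
    print(proj(c,[p,p+[0,0,.036]]).round(1).tolist())
E
```

```text
0.088 [[0.4863, 0.0047], [0.4935, 0.0053]]
0.094 [[0.4868, 0.0047], [0.4937, 0.0053]]
0.124 [[0.4893, 0.0047], [0.4947, 0.0052]]
0.13 [[0.4898, 0.0047], [0.4949, 0.0051]]
[0.49824462 0.00480928 0.23128443] [0.57623464 0.01147208 0.08931777] [ 2.61267014e-03 -2.88369330e-04 -9.99996545e-01]
[[174.9, 58.7], [147.7, 49.4]]
[[197.3, 380.4], [185.2, 444.8]]
[[333.9, 58.9], [362.1, 49.7]]
[[309.7, 380.6], [322.0, 445.0]]
```

Call:
carry_out --pt "0.06 -0.04 -0.6 0 0 -0.13 0.3" --pt "0 0 -0.8 0 0 0 0.3" --pt "0 0 -0.6 0 0 0 0.3" --pt "0 0 -0.5 0 0 0 0.3" --pt "0 0 -0.3 0 0 0 0.3" --pt "0 0 -0.2 0 0 0 0.3" --pt "0 0 0 0 0 0 0.3" --pt "0 0 0 0 0 0 0.3"

```text
t: 12.1
tool_pos: [0.5772, 0.0106, 0.0134]
tool_rot: [-0.109, 3.139, -0.0]
contact_force: [0.1, -1.0, -2.9]
opening: 0.0651
```

Call:
carry_out --pt "0 0 -0.06 0 0 0 0.3" --pt "0 0 -0.06 0 0 0 0.3" --pt "0 0 0 0 0 0 0.3"

```text
t: 12.4
tool_pos: [0.5767, 0.0107, 0.0099]
tool_rot: [-0.109, 3.139, -0.0]
contact_force: [0.1, 0.1, -3.5]
opening: 0.0654
```

Call:
carry_out --pt "0 0 -0.06 0 0 0 0.3" --pt "0 0 -0.06 0 0 0 0.3" --pt "0 0 0 0 0 0 0.3"

```text
t: 12.7
tool_pos: [0.5764, 0.0107, 0.0065]
tool_rot: [0.109, -3.139, -0.0]
contact_force: [0.2, -0.2, -3.7]
opening: 0.0655
```

Call:
carry_out --pt "0 0 -0.05 0 0 0 0.3" --pt "0 0 0 0 0 0 0.3"

```text
t: 12.9
tool_pos: [0.5765, 0.0106, 0.0053]
tool_rot: [0.109, -3.139, -0.0]
contact_force: [-0.4, 0.3, -3.1]
opening: 0.0651
```

Call:
carry_out --pt "0 0 -0.04 0 0 0 0.3" --pt "0 0 0 0 0 0 0.3"

```text
t: 13.1
tool_pos: [0.5768, 0.0106, 0.0047]
tool_rot: [-0.109, 3.139, -0.0]
contact_force: [0.8, 0.5, -3.9]
opening: 0.0652
```

Call:
carry_out --pt "0 0 -0.03 0 0 0 0.3" --pt "0 0 0 0 0 0 0.3"

```text
t: 13.3
tool_pos: [0.5768, 0.0106, 0.0047]
tool_rot: [0.109, -3.14, 0.0]
contact_force: [-4.7, -0.2, 4.5]
opening: 0.0653
```

Call:
carry_out --pt "0 0 0 0 0 0 0.78" --pt "0 0 0 0 0 0 0.85" --pt "0 0 0 0 0 0 1" --pt "0 0 0 0 0 0 1" --pt "0 0 0 0 0 0 1"

```text
t: 13.8
tool_pos: [0.5768, 0.0106, 0.0038]
tool_rot: [-0.109, 3.139, -0.0]
contact_force: [-0.4, -0.5, 0.4]
opening: 0.0853
```

Call:
carry_out --pt "0 0 0.2 0 0 0 1" --pt "0 0 0.4 0 0 0 1" --pt "0 0 0.8 0 0 0 1" --pt "0 0 1 0 0 0 1" --pt "0 0 1 0 0 0 1" --pt "0 0 1 0 0 0 1" --pt "0 0 1 0 0 0 1" --pt "0 0 1 0 0 0 1" --pt "0 0.6 0.8 0 0 0 1" --pt "0 1 0 0 0 0 1" --pt "0 1 0 0 0 0 1" --pt "0 1 0 0 0 0 1"

```text
t: 15.0
tool_pos: [0.5769, 0.1015, 0.1853]
tool_rot: [-0.108, 3.138, 0.0]
contact_force: [-0.5, 0.5, -0.0]
opening: 0.0855
```

Call:
carry_out --pt "0 1 0 0 0 0 1" --pt "0 1 0 0 0 0 1" --pt "0 0 0 0 0 0 1" --pt "0 0 0 0 0 0 1"

```text
t: 15.4
tool_pos: [0.5767, 0.1508, 0.1845]
tool_rot: [-0.11, 3.139, -0.001]
contact_force: [0.4, -0.8, -0.0]
opening: 0.0853
```

```bash
cat > look4.py <<'E'
from h import *
o=ctrl.get_obs(); print(o['t'],o['tool_pos'],o['tool_rot'])
im=ctrl.get_image('wrist');im2=ctrl.get_image('side'); im3=ctrl.get_image('top')
for n,i in (('w',im),('s',im2),('t',im3)): pickle.dump((i,cam(i,o)),open(n+'4.pkl','wb'))
for i in (im,im2,im3):
    c=cam(i,o)
    for n,P,x0 in (('meter',box(.175,.066,.003,.039),[.577,.0105,.068]),('cap',np.vstack([cyl(.029,0,.09),cyl(.015,.102,.105)]),[.556,.28,0])):
      for d in ctrl.trace(i,n): print(n,d['p'],np.array(d['rect'])*[512,384,512,384],fit([(c,d['mask'].astype(float))],P,x0,n=='meter'))
cv2.imwrite('pics/c4.png',np.hstack([cv2.resize(im['frame'],(400,300)),cv2.resize(im2['frame'][150:300,170:370],(400,300))]))
cv2.imwrite('pics/c4t.png',cv2.resize(im3['frame'][130:260,130:420],None,fx=2.7,fy=2.7))
E
python3 look4.py
```

```text
15.4 [0.5767045  0.15075308 0.18452782] [-1.10370556e-01  3.13885548e+00 -7.79156958e-04]
meter 0.92 [ 56.1152  63.0912 100.1984 182.7072] (array([0.57692256, 0.01034282, 0.04081222]), np.float64(0.06903936427223148))
cap 0.62 [305.408  218.9952  48.4864  67.8144] (array([ 0.63808645,  0.21489286, -0.02555607]), np.float64(1.3773738418444301))
meter 0.79 [223.3856 188.8896  62.8224  32.9088] (array([0.57921738, 0.01756701, 0.06533563]), np.float64(0.1734862907818729))
meter 0.6 [204.6976 243.4944  35.584   41.0112] (array([ 1.84278006,  4.13065402, 10.64548201]), np.float64(1.0294823232323234))
cap 0.89 [164.608  161.2032  13.9776  25.8816] (array([  4.09822222,   4.44444444, -41.36666667]), np.float64(1.0))
cap 0.71 [195.584  147.4176  15.9232  30.9888] (array([0.55616137, 0.2920368 , 0.0062126 ]), np.float64(0.08896781354051055))
cap 0.69 [231.3216 147.6096  12.1856  26.4192] (array([  5.856,   4.52 , -50.4  ]), np.float64(1.0))
meter 0.96 [238.8992 159.0912  29.3888  61.5936] (array([0.57647185, 0.01365836, 0.06252916]), np.float64(0.05465282583621684))
cap 0.81 [143.8208 223.9872  20.8896  15.2832] (array([0.42058735, 0.0211035 , 0.40127306]), np.float64(2.3773655520299406))
cap 0.52 [153.088  184.896    6.912   17.8944] (array([ 0.554163  ,  0.28803829, -0.07117276]), np.float64(2.2308859310147415))
```

View pics/c4.png

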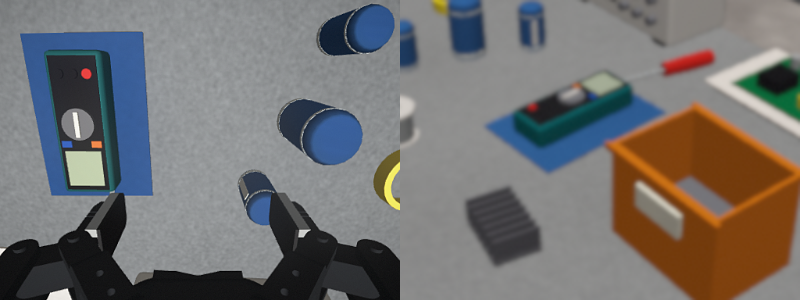

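View pics/c4t.png

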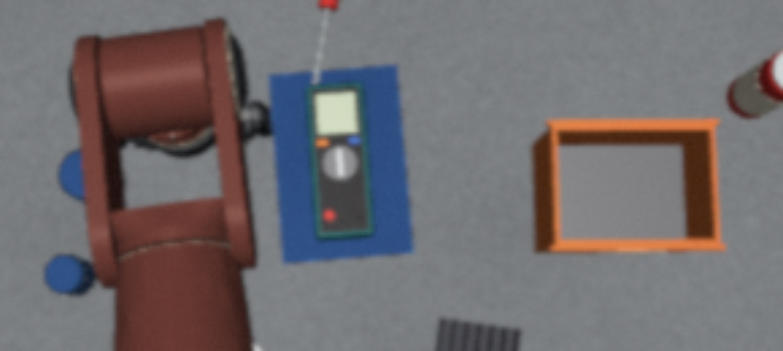

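```bash
python3 - <<'E'
from h import *
im,c=pickle.load(open('w4.pkl','rb'))
h=cv2.cvtColor(im['frame'],cv2.COLOR_BGR2HSV).astype(int)
b=((h[...,0]>95)&(h[...,0]<130)&(h[...,1]>90)).astype(np.uint8); 
m=np.zeros_like(b); m[120:215,350:470]=b[120:215,350:470]
m=cv2.morphologyEx(m,cv2.MORPH_CLOSE,np.ones((9,9)))
hull=cv2.convexHull(cv2.findNonZero(m)); M=np.zeros_like(m);cv2.fillConvexPoly(M,hull,1)
P=np.vstack([cyl(.029,0,.09),cyl(.022,.099,.100),cyl(.012,.104,.105)])
x,f=fit([(c,M.astype(float))],P,[.556,.28,0],False); print('cap wrist',x,f)
ov=im['frame'].copy(); s=sil(c,P,*x); ov[abs(s-M)>.5]=(0,0,255)
cv2.imwrite('pics/ovw4.png',cv2.resize(ov[:300,300:],None,fx=2.5,fy=2.5))
# neighbours
for nm,(u,v) in dict(a=(455,35),b=(330,240)).items(): print(nm,onz(c,[u,v],.07)[0])
# floor
im,c=pickle.load(open('t4.pkl','rb'))
g=im['frame'].astype(int)
print('row 200 sat', [(u,tuple(g[197,u])) for u in range(378,402,1)])
print('col 360', [(v,tuple(g[v,360])) for v in range(170,190)])
B=[.533,-.299,-.012]; Rz=R_.from_euler('z',B[2]).as_matrix()
for z in (.03,.04,.05,.06,.07,.08,.13):
    Q=np.array([[.0575,-.08,z],[0,-.08,z],[.0575,0,z],[-.0575,0,z],[0,.08,z]])@Rz.T+[B[0],B[1],0]
    print(z,proj(c,Q).round(1).tolist())
cv2.imwrite('pics/bin4.png',cv2.resize(im['frame'][165:230,320:405],None,fx=8,fy=8,interpolation=cv2.INTER_NEAREST))
E
```

```text
cap wrist [0.55691515 0.28444154 0.04646547] 0.03903373907558693
a [0.45183745 0.29229341 0.07      ]
b [0.62563958 0.22280519 0.07      ]
row 200 sat [(378, (np.int64(129), np.int64(126), np.int64(127))), (379, (np.int64(128), np.int64(126), np.int64(126))), (380, (np.int64(128), np.int64(125), np.int64(125))), (381, (np.int64(127), np.int64(124), np.int64(125))), (382, (np.int64(108), np.int64(110), np.int64(115))), (383, (np.int64(72), np.int64(79), np.int64(97))), (384, (np.int64(35), np.int64(50), np.int64(80))), (385, (np.int64(19), np.int64(39), np.int64(75))), (386, (np.int64(17), np.int64(38), np.int64(74))), (387, (np.int64(13), np.int64(36), np.int64(73))), (388, (np.int64(16), np.int64(37), np.int64(73))), (389, (np.int64(18), np.int64(37), np.int64(74))), (390, (np.int64(20), np.int64(39), np.int64(74))), (391, (np.int64(14), np.int64(38), np.int64(73))), (392, (np.int64(21), np.int64(47), np.int64(89))), (393, (np.int64(39), np.int64(74), np.int64(138))), (394, (np.int64(64), np.int64(108), np.int64(193))), (395, (np.int64(92), np.int64(122), np.int64(194))), (396, (np.
[... 1283 characters left out ...]
.int64(132), np.int64(129), np.int64(129))), (189, (np.int64(131), np.int64(128), np.int64(129)))]
0.03 [[383.7, 182.8], [384.4, 201.5], [357.4, 182.8], [358.6, 220.5], [331.6, 201.5]]
0.04 [[384.6, 182.3], [385.4, 201.2], [358.2, 182.3], [359.4, 220.2], [332.2, 201.1]]
0.05 [[385.6, 181.8], [386.4, 200.8], [359.0, 181.7], [360.2, 220.0], [332.8, 200.7]]
0.06 [[386.6, 181.2], [387.4, 200.4], [359.8, 181.2], [361.0, 219.8], [333.4, 200.4]]
0.07 [[387.6, 180.7], [388.4, 200.0], [360.6, 180.7], [361.8, 219.5], [334.0, 200.0]]
0.08 [[388.6, 180.2], [389.5, 199.6], [361.4, 180.2], [362.7, 219.3], [334.6, 199.6]]
0.13 [[394.0, 177.4], [394.9, 197.6], [365.6, 177.3], [367.1, 218.0], [337.8, 197.5]]
```

View pics/ovw4.png

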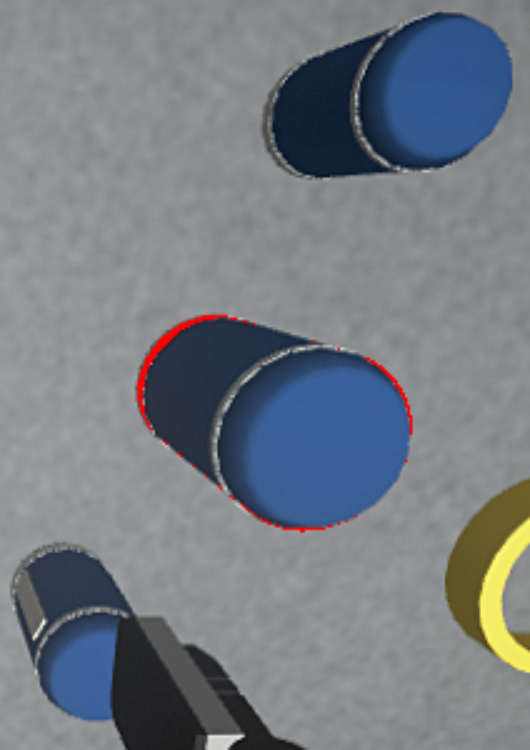

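View pics/bin4.png

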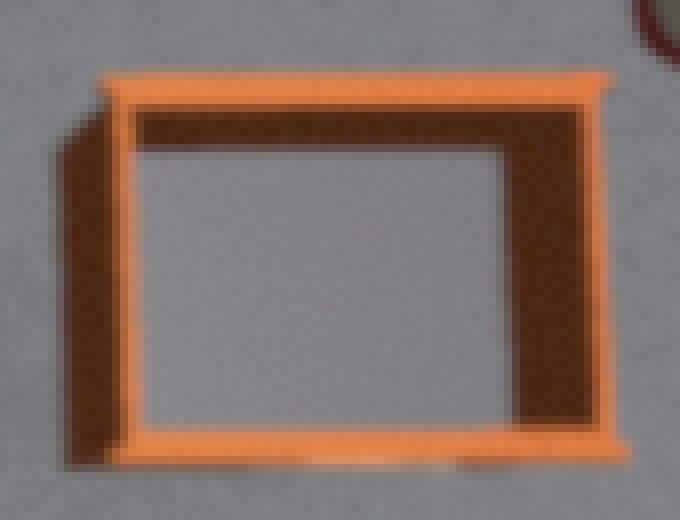

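Call:
carry_out --pt "-0.1 0.6 0 0 0 0 1" --pt "-0.12 1 0 0 0 0 1" --pt "-0.15 1 0 0 0 0 1" --pt "-0.15 1 0 0 0 0 1" --pt "-0.15 1 0 0 0 0 1" --pt "-0.15 0.75 0 0 0 0 1" --pt "0 0 0 0 0 0 1" --pt "0 0 -0.3 0 0 0 1" --pt "0 0 0 0 0 0 1"

```text
t: 16.75
tool_pos: [0.5554, 0.2838, 0.1746]
tool_rot: [0.108, -3.137, 0.002]
contact_force: [-0.4, 0.8, -1.3]
opening: 0.0853
```

```bash
python3 - <<'E'
from h import *
o=ctrl.get_obs(); im=ctrl.get_image('wrist'); c=cam(im,o); print(o['tool_pos'],o['tool_rot'])
f=im['frame'].copy()
P=np.vstack([cyl(.029,.09,.09),cyl(.029,0,0)])+[.5565,.2845,0]
for p in proj(c,P): cv2.circle(f,tuple(map(int,p)),1,(0,0,255),-1)
cv2.imwrite('pics/w5.png',cv2.resize(f,None,fx=1.5,fy=1.5))
E
```

```text
[0.55542994 0.28376933 0.17463822] [ 1.08071989e-01 -3.13741194e+00  1.66680926e-03]
```

View pics/w5.png

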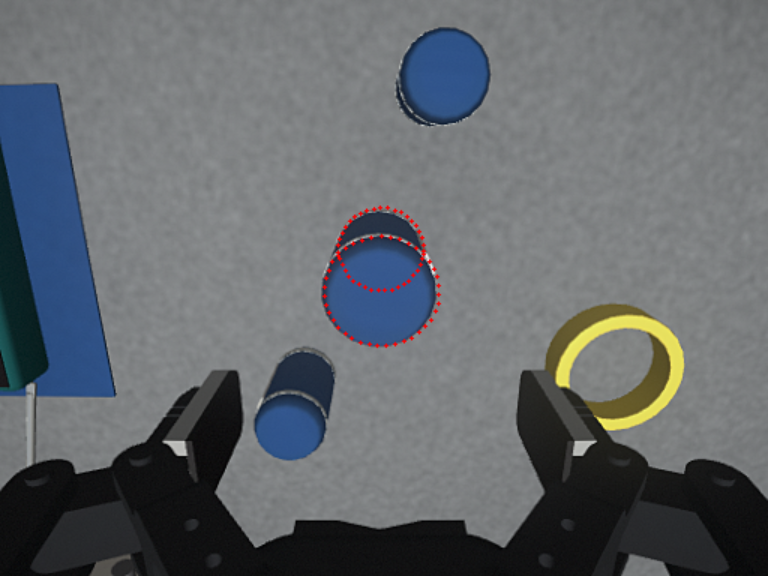

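Call:
carry_out --pt "0.04 0.02 -0.5 0 0 0 1" --pt "0 0 -0.8 0 0 0 1" --pt "0 0 -0.8 0 0 0 1" --pt "0 0 -0.8 0 0 0 1" --pt "0 0 -0.8 0 0 0 1" --pt "0 0 -0.6 0 0 0 1" --pt "0 0 -0.4 0 0 0 1" --pt "0 0 -0.28 0 0 0 1" --pt "0 0 0 0 0 0 1"

```text
t: 17.7
tool_pos: [0.5568, 0.2846, 0.0509]
tool_rot: [0.108, -3.138, 0.001]
contact_force: [-1.2, 0.4, -0.6]
opening: 0.0856
```

Call:
carry_out --pt "0 0 0 0 0 0 0.85" --pt "0 0 0 0 0 0 0.75" --pt "0 0 0 0 0 0 0.7" --pt "0 0 0 0 0 0 0.6" --pt "0 0 0 0 0 0 0.5" --pt "0 0 0 0 0 0 0.4" --pt "0 0 0 0 0 0 0.3" --pt "0 0 0 0 0 0 0.3" --grip_force 45

```text
t: 18.5
tool_pos: [0.5582, 0.2847, 0.0533]
tool_rot: [-0.109, 3.138, -0.001]
contact_force: [-0.2, -3.4, 5.5]
opening: 0.0573
```

Call:
carry_out --pt "0 0 0.2 0 0 0 0.3" --pt "0 0 0.4 0 0 0 0.3" --pt "0 0 0.8 0 0 0 0.3" --pt "0 0 1 0 0 0 0.3" --pt "0 0 1 0 0 0 0.3" --pt "0 0 1 0 0 0 0.3" --pt "0 0 1 0 0 0 0.3" --pt "0 0 0.8 0 0 0 0.3" --pt "0 0 0.4 0 0 0 0.3" --pt "0 0 0 0 0 0 0.3" --pt "0 0 0 0 0 0 0.3"

```text
t: 19.6
tool_pos: [0.5565, 0.2848, 0.2156]
tool_rot: [0.109, -3.138, 0.001]
contact_force: [0.6, 0.5, -4.0]
opening: 0.057
```

```bash
python3 - <<'E'
from h import *
o=ctrl.get_obs(); print(o['tool_pos'],o['tool_rot'],o['contact_force'],o['wrist_torque'])
im=ctrl.get_image('wrist');im2=ctrl.get_image('side')
cv2.imwrite('pics/c6.png',np.hstack([cv2.resize(im['frame'],(400,300)),cv2.resize(im2['frame'][70:190,130:290],(400,300))]))
E
```

```text
[0.55651742 0.28480952 0.215556  ] [ 1.08821325e-01 -3.13793104e+00  6.24477291e-04] [ 0.62819592  0.53444272 -4.02331338] [-0.00365387  0.03254229  0.01893559]
```

View pics/c6.png

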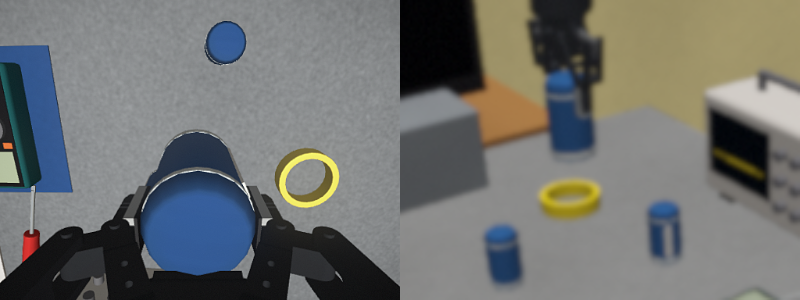

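Call:
carry_out --pt "0 -0.3 0.4 0 0 0 0.3" --pt "0 -0.6 0.4 0 0 0 0.3" --pt "-0.1 -0.9 0 0 0 -0.1 0.3" --pt "-0.1 -1 0 0 0 -0.1 0.3" --pt "-0.1 -1 0 0 0 -0.1 0.3" --pt "-0.1 -1 0 0 0 -0.1 0.3" --pt "-0.1 -1 0 0 0 -0.1 0.3" --pt "-0.1 -1 0 0 0 -0.1 0.3" --pt "-0.1 -1 0 0 0 -0.1 0.3" --pt "-0.1 -1 0 0 0 0 0.3" --pt "-0.1 -1 0 0 0 0 0.3" --pt "-0.1 -1 0 0 0 0 0.3"

```text
t: 20.9
tool_pos: [0.5319, 0.0128, 0.238]
tool_rot: [0.003, 3.14, -0.001]
contact_force: [-0.1, 0.0, -3.2]
opening: 0.0572
```

Call:
carry_out --pt "0 -1 0 0 0 0 0.3" --pt "0 -1 0 0 0 0 0.3" --pt "0 -1 0 0 0 0 0.3" --pt "0 -1 0 0 0 0 0.3" --pt "0 -1 0 0 0 0 0.3" --pt "0 -1 0 0 0 0 0.3" --pt "0 -1 0 0 0 0 0.3" --pt "0 -1 0 0 0 0 0.3" --pt "0 -1 0 0 0 0 0.3" --pt "0 -1 0 0 0 0 0.3" --pt "0 -1 0 0 0 0 0.3" --pt "0 -0.8 0 0 0 0 0.3"

```text
t: 22.1
tool_pos: [0.5315, -0.2824, 0.2379]
tool_rot: [0.004, 3.141, -0.002]
contact_force: [-0.1, 0.9, -3.9]
opening: 0.0575
```

Call:
carry_out --pt "0 -0.4 0 0 0 0 0.3" --pt "0 -0.2 0 0 0 0 0.3" --pt "0 0 0 0 0 0 0.3" --pt "0 0 0 0 0 0 0.3"

```text
t: 22.5
tool_pos: [0.5323, -0.2943, 0.2368]
tool_rot: [-0.0, -3.142, -0.001]
contact_force: [-0.8, -0.4, -2.8]
opening: 0.0571
```

```bash
python3 - <<'E'
from h import *
o=ctrl.get_obs(); print(o['tool_pos'],o['tool_rot'],o['contact_force'],o['wrist_torque'])
im=ctrl.get_image('wrist');im2=ctrl.get_image('side'); im3=ctrl.get_image('top'); c=cam(im3,o)
cv2.imwrite('pics/c7.png',np.hstack([cv2.resize(im['frame'],(400,300)),cv2.resize(im2['frame'][150:330,250:490],(400,300))]))
cv2.imwrite('pics/c7t.png',cv2.resize(im3['frame'][160:240,310:410],None,fx=5,fy=5))
E
```

```text
[ 0.53225604 -0.29433165  0.23681141] [-1.61317593e-05 -3.14156424e+00 -8.32894108e-04] [-0.75206942 -0.409374   -2.80304624] [ 0.02463786 -0.01019389  0.0343829 ]
```

View pics/c7.png

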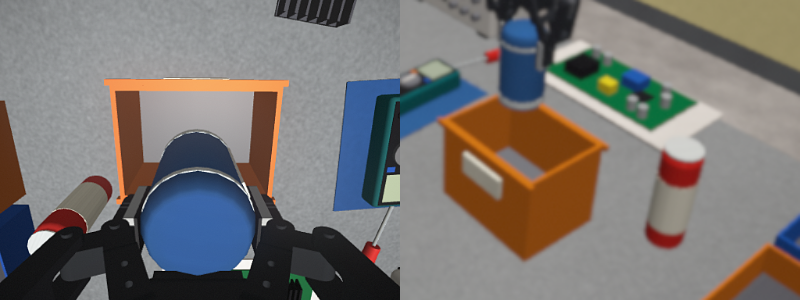

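Call:
carry_out --pt "0 -0.1 -0.4 0 0 0 0.3" --pt "0 0 -0.6 0 0 0 0.3" --pt "0 0 -0.6 0 0 0 0.3" --pt "0 0 -0.6 0 0 0 0.3" --pt "0 0 -0.6 0 0 0 0.3" --pt "0 0 -0.4 0 0 0 0.3" --pt "0 0 -0.3 0 0 0 0.3" --pt "0 0 -0.2 0 0 0 0.3" --pt "0 0 0 0 0 0 0.3"

```text
t: 23.55
tool_pos: [0.532, -0.2975, 0.1437]
tool_rot: [-0.001, -3.141, -0.001]
contact_force: [-0.6, -0.6, -3.1]
opening: 0.0574
```

Call:
carry_out --pt "0 0 -0.12 0 0 0 0.3" --pt "0 0 -0.12 0 0 0 0.3" --pt "0 0 0 0 0 0 0.3"

```text
t: 23.85
tool_pos: [0.5321, -0.2976, 0.1382]
tool_rot: [-0.001, -3.142, -0.0]
contact_force: [-0.7, 0.8, -3.2]
opening: 0.057
```

```bash
python3 - <<'E'
from h import *
im=ctrl.get_image('side'); o=ctrl.get_obs();c=cam(im,o); print(o['tool_pos'],o['contact_force'])
f=cv2.resize(im['frame'][190:320,260:390],None,fx=4.5,fy=4.5)
cv2.imwrite('pics/c8.png',f)
E
```

```text
[ 0.53214988 -0.29759055  0.13833953] [ 0.07195334 -0.02166159 -3.52130286]
```

View pics/c8.png

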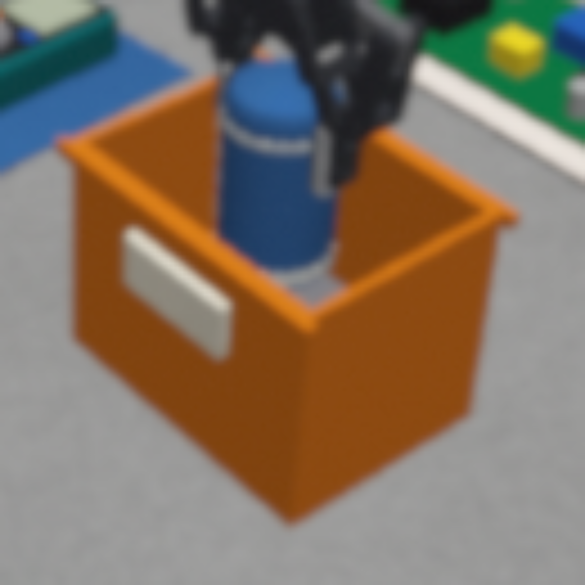

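Call:
carry_out --pt "0 0 -0.1 0 0 0 0.3" --pt "0 0 -0.1 0 0 0 0.3" --pt "0 0 -0.1 0 0 0 0.3" --pt "0 0 0 0 0 0 0.3"

```text
t: 24.3
tool_pos: [0.5318, -0.2974, 0.1301]
tool_rot: [-0.001, -3.141, -0.001]
contact_force: [0.3, -0.2, -3.6]
opening: 0.0566
```

Call:
carry_out --pt "0 0 -0.1 0 0 0 0.3" --pt "0 0 -0.1 0 0 0 0.3" --pt "0 0 -0.1 0 0 0 0.3" --pt "0 0 0 0 0 0 0.3"

```text
t: 24.7
tool_pos: [0.5319, -0.2974, 0.1226]
tool_rot: [-0.001, -3.141, -0.001]
contact_force: [-0.1, 0.9, -2.5]
opening: 0.0575
```

Call:
carry_out --pt "0 0 -0.1 0 0 0 0.3" --pt "0 0 -0.1 0 0 0 0.3" --pt "0 0 -0.1 0 0 0 0.3" --pt "0 0 0 0 0 0 0.3"

```text
t: 25.1
tool_pos: [0.5319, -0.2974, 0.1152]
tool_rot: [-0.001, -3.141, -0.001]
contact_force: [0.5, 0.2, -2.7]
opening: 0.0573
```

Call:
carry_out --pt "0 0 -0.1 0 0 0 0.3" --pt "0 0 -0.1 0 0 0 0.3" --pt "0 0 -0.1 0 0 0 0.3" --pt "0 0 0 0 0 0 0.3"

```text
t: 25.5
tool_pos: [0.5318, -0.2974, 0.1076]
tool_rot: [-0.001, -3.141, -0.001]
contact_force: [-0.9, -0.3, -4.2]
opening: 0.0572
```

Base is now about 0.054–0.055 above the bench, with still no contact. I'll use smaller steps.

Call:
carry_out --pt "0 0 -0.08 0 0 0 0.3" --pt "0 0 -0.08 0 0 0 0.3" --pt "0 0 0 0 0 0 0.3"

```text
t: 25.8
tool_pos: [0.532, -0.2974, 0.1039]
tool_rot: [-0.001, -3.141, -0.001]
contact_force: [-0.1, -0.2, -3.1]
opening: 0.0573
```

Call:
carry_out --pt "0 0 -0.08 0 0 0 0.3" --pt "0 0 -0.08 0 0 0 0.3" --pt "0 0 0 0 0 0 0.3"

```text
t: 26.1
tool_pos: [0.5319, -0.2974, 0.0998]
tool_rot: [-0.001, -3.141, -0.001]
contact_force: [-0.5, 0.0, -3.8]
opening: 0.0568
```

Call:
carry_out --pt "0 0 -0.06 0 0 0 0.3" --pt "0 0 -0.06 0 0 0 0.3" --pt "0 0 0 0 0 0 0.3"

```text
t: 26.4
tool_pos: [0.532, -0.2975, 0.097]
tool_rot: [-0.001, -3.141, -0.001]
contact_force: [0.8, 0.2, -2.1]
opening: 0.057
```

Call:
carry_out --pt "0 0 -0.04 0 0 0 0.3" --pt "0 0 0 0 0 0 0.3"

```text
t: 26.6
tool_pos: [0.5321, -0.2976, 0.0962]
tool_rot: [-0.001, -3.141, -0.0]
contact_force: [-0.2, -0.7, -2.9]
opening: 0.0571
```

Call:
carry_out --pt "0 0 -0.04 0 0 0 0.3" --pt "0 0 0 0 0 0 0.3"

```text
t: 26.8
tool_pos: [0.5321, -0.2976, 0.0952]
tool_rot: [-0.001, -3.141, -0.0]
contact_force: [0.0, 0.1, -4.0]
opening: 0.0575
```

Call:
carry_out --pt "0 0 -0.04 0 0 0 0.3" --pt "0 0 0 0 0 0 0.3"

```text
t: 27.0
tool_pos: [0.5321, -0.2976, 0.0942]
tool_rot: [-0.001, -3.141, -0.0]
contact_force: [-0.8, -1.6, -2.9]
opening: 0.0569
```

Still free (mean about −3.3 N), with the base about 0.041 above the bench.

Call:
carry_out --pt "0 0 -0.06 0 0 0 0.3" --pt "0 0 0 0 0 0 0.3"

```text
t: 27.2
tool_pos: [0.532, -0.2975, 0.0925]
tool_rot: [-0.001, -3.141, -0.0]
contact_force: [-0.5, -0.1, -2.7]
opening: 0.0572
```

Call:
carry_out --pt "0 0 -0.06 0 0 0 0.3" --pt "0 0 0 0 0 0 0.3"

```text
t: 27.4
tool_pos: [0.532, -0.2975, 0.091]
tool_rot: [-0.001, -3.141, -0.0]
contact_force: [-0.1, -0.7, -3.0]
opening: 0.0568
```

Call:
carry_out --pt "0 0 -0.05 0 0 0 0.3" --pt "0 0 0 0 0 0 0.3"

```text
t: 27.6
tool_pos: [0.532, -0.2975, 0.0899]
tool_rot: [-0.001, -3.141, -0.0]
contact_force: [0.7, -1.6, -4.0]
opening: 0.0573
```

Call:
carry_out --pt "0 0 -0.05 0 0 0 0.3" --pt "0 0 0 0 0 0 0.3"

```text
t: 27.8
tool_pos: [0.532, -0.2975, 0.0886]
tool_rot: [-0.001, -3.141, -0.0]
contact_force: [-0.2, 0.3, -3.1]
opening: 0.0571
```

Call:
carry_out --pt "0 0 -0.05 0 0 0 0.3" --pt "0 0 0 0 0 0 0.3"

```text
t: 28.0
tool_pos: [0.5321, -0.2975, 0.0873]
tool_rot: [-0.001, -3.141, -0.0]
contact_force: [1.2, -0.8, -3.0]
opening: 0.0572
```

Call:
carry_out --pt "0 0 -0.04 0 0 0 0.3" --pt "0 0 0 0 0 0 0.3"

```text
t: 28.2
tool_pos: [0.5321, -0.2975, 0.0863]
tool_rot: [-0.001, -3.141, -0.0]
contact_force: [-0.3, 0.2, -3.0]
opening: 0.0567
```

Call:
carry_out --pt "0 0 -0.04 0 0 0 0.3" --pt "0 0 0 0 0 0 0.3"

```text
t: 28.4
tool_pos: [0.5321, -0.2975, 0.0854]
tool_rot: [-0.001, -3.141, -0.0]
contact_force: [0.2, -0.4, -3.2]
opening: 0.057
```

Call:
carry_out --pt "0 0 -0.04 0 0 0 0.3" --pt "0 0 0 0 0 0 0.3"

```text
t: 28.6
tool_pos: [0.5321, -0.2975, 0.0844]
tool_rot: [-0.001, -3.141, -0.0]
contact_force: [-0.0, -0.5, -3.2]
opening: 0.0568
```

Call:
carry_out --pt "0 0 -0.04 0 0 0 0.3" --pt "0 0 0 0 0 0 0.3"

```text
t: 28.8
tool_pos: [0.5321, -0.2975, 0.0834]
tool_rot: [-0.001, -3.141, -0.0]
contact_force: [-0.0, -0.3, -3.2]
opening: 0.0567
```

Call:
carry_out --pt "0 0 -0.03 0 0 0 0.3" --pt "0 0 0 0 0 0 0.3"

```text
t: 29.0
tool_pos: [0.5322, -0.2976, 0.083]
tool_rot: [0.001, 3.141, 0.0]
contact_force: [0.3, 0.3, -2.3]
opening: 0.0569
```

Call:
carry_out --pt "0 0 -0.03 0 0 0 0.3" --pt "0 0 0 0 0 0 0.3"

```text
t: 29.2
tool_pos: [0.5323, -0.2976, 0.0825]
tool_rot: [0.001, 3.141, -0.0]
contact_force: [-1.2, -0.4, 0.3]
opening: 0.0569
```

Call:
carry_out --pt "0 0 -0.03 0 0 0 0.3" --pt "0 0 0 0 0 0 0.3"

```text
t: 29.4
tool_pos: [0.5324, -0.2977, 0.0819]
tool_rot: [0.001, 3.141, -0.0]
contact_force: [-1.3, 0.8, 3.0]
opening: 0.0575
```

Call:
carry_out --pt "0 0 0 0 0 0 0.7" --pt "0 0 0 0 0 0 0.75" --pt "0 0 0 0 0 0 0.85" --pt "0 0 0 0 0 0 1" --pt "0 0 0 0 0 0 1" --pt "0 0 0 0 0 0 1"

```text
t: 30.0
tool_pos: [0.5322, -0.2976, 0.0813]
tool_rot: [0.001, 3.142, -0.0]
contact_force: [0.6, -0.5, -0.6]
opening: 0.0854
```

```bash
python3 - <<'E'
from h import *
o=ctrl.get_obs(); print(o['tool_pos'],o['contact_force'])
im=ctrl.get_image('wrist');im2=ctrl.get_image('side')
cv2.imwrite('pics/c9.png',np.hstack([cv2.resize(im['frame'],(400,300)),cv2.resize(im2['frame'][190:310,250:410],(400,300))]))
E
```

```text
[ 0.53217226 -0.29762634  0.08128337] [ 0.62299008 -0.51737035 -0.62326016]
```

View pics/c9.png

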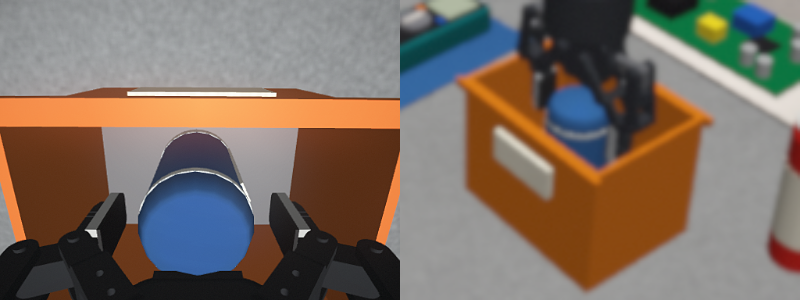

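The can is released and standing, with both pads clear of it. I'll retreat straight up.

Call:
carry_out --pt "0 0 0.2 0 0 0 1" --pt "0 0 0.4 0 0 0 1" --pt "0 0 0.7 0 0 0 1" --pt "0 0 1 0 0 0 1" --pt "0 0 1 0 0 0 1" --pt "0 0 1 0 0 0 1" --pt "0 0 1 0 0 0 1" --pt "0 0 1 0 0 0 1" --pt "0 0 1 0 0 0 1" --pt "-0.3 0.5 0 0 0 0 1" --pt "-0.5 1 0 0 0 0 1" --pt "-0.5 1 0 0 0 0 1"

```text
t: 31.3
tool_pos: [0.4988, -0.234, 0.2641]
tool_rot: [0.002, 3.141, 0.0]
contact_force: [0.0, -0.4, -0.0]
opening: 0.0854
```

Call:
carry_out --pt "-0.8 0.5 0 0 0 0 1" --pt "-0.8 0.5 0 0 0 0 1" --pt "-0.6 0.3 0 0 0 0 1" --pt "0 0 0 0 0 0 1" --pt "0 0 0 0 0 0 1"

```text
t: 31.8
tool_pos: [0.4446, -0.2023, 0.2641]
tool_rot: [0.001, 3.141, -0.001]
contact_force: [0.2, -0.5, 0.3]
opening: 0.0856
```

```bash
python3 - <<'E'
from h import *
o=ctrl.get_obs(); print(o['tool_pos'],o['contact_force'])
im2=ctrl.get_image('side');im3=ctrl.get_image('top')
P=box(.175,.066,.003,.039)
for i in (im2,im3):
    for d in ctrl.trace(i,'meter')[:1]: print(d['p'],fit([(cam(i,o),d['mask'].astype(float))],P,[.577,.0105,.068]))
cv2.imwrite('pics/c10.png',np.hstack([cv2.resize(im3['frame'][90:290,80:450],(400,216)),cv2.resize(im2['frame'][130:320,130:440],(400,216))]))
cv2.imwrite('pics/c10b.png',cv2.resize(im3['frame'][150:240,220:410],None,fx=4,fy=4))
E
```

```text
[ 0.44457125 -0.20232433  0.26405652] [ 0.17014261 -0.51925999  0.30850089]
0.77 (array([0.57718455, 0.01604535, 0.1284699 ]), np.float64(0.12652400703871292))
0.95 (array([0.57536105, 0.01383262, 0.06252905]), np.float64(0.04782143687514532))
```

View pics/c10.png

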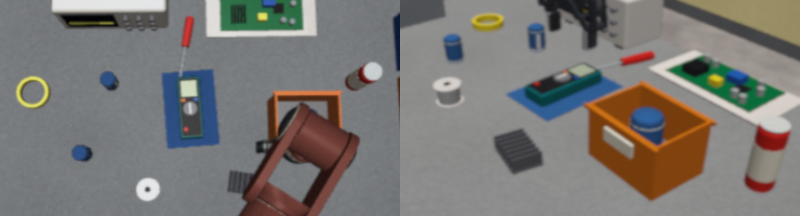

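View pics/c10b.png

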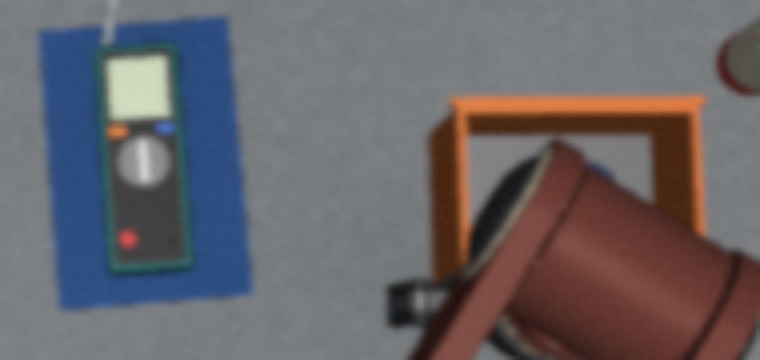

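```bash
python3 -c "
from station import ctrl
ctrl.finish_job(); print(ctrl.get_obs()['t'])"
```

```text
the job is handed in; nothing more can be done
the job is handed in; nothing more can be done
```

Both parts of the job are done and handed in, at about 32 s on the robot's clock.

- **Multimeter:** I lifted it off the bin and lowered it in small steps until the force reading showed it touching the mat. It lies flat and face up. The last top-camera fit puts it within about 3 mm of the mat's centre and lined up with the mat. The last side-camera fit was poorer: it agreed on x, but came out about 2 mm off the top fit in y and about 0.07 rad off in yaw. I relied on the top camera.
- **Capacitor can:** I gripped the largest of the three blue cans and lowered it into the bin in steps of about 1 mm. The force reading went from −3.2 N to +3.0 N at touchdown, with the floor about 29–30 mm above the bench. I then let go and backed straight up. The last side picture shows the can standing upright in the bin.
- **Other things:** Nothing else looks moved in the last pictures. The screwdriver tip lies very close to the meter's end, but the meter shows no contact with it. The arm partly hid the bin in the last top picture, so for the can I relied on the side picture.

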